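Glue pot changeover on the warming plate

ROBOT

A 7-joint arm with a two-finger parallel gripper is mounted at the origin on the work surface. World frame = base frame: x ahead of the robot, y to its left, z up, the work surface at z = 0. Lengths are in m, angles in rad, forces in N, time in s.
With the tool pointing down it reaches from about 0.4 to 0.875 m from the base axis. Payload 6.5 kg.
Tool frame: the origin (TCP) lies between the finger pads; the fingertips stand 8 mm ahead of it and the grasp point (between the pads) lies 11 mm behind it; z points along the fingers, y is the line along which they close (so a half turn about z gives the same grasp; the last joint's range is limited). The gripper opens to 85 mm and grips with 20 to 120 N. Pads are 22 mm wide; open, the fingers measure 114 mm over their backs; the gripper's body (76 mm by 85 mm) begins 54 mm behind the grasp point. The pads swing forward as they close: fully open they stand 13 mm farther back than shut.
Start: joints at [1.121, 0.536, -0.004, 1.538, 0.003, 1.067, -0.071], TCP at [0.243, -0.603, 0.214] pointing down, gripper open.
Joint ranges: [-2.7, 2.7], [-0.37, 2.16], [-1.27, 1.26], [0.24, 2.4], [-1.31, 4.45], [0.19, 1.91], [-2.76, 2.76]. Speed limits (rad/s): [2.39, 2.39, 3.14, 3.14, 3.14, 3.14, 3.14].

INTERFACE

Orientations are given as a unit quaternion [x, y, z, w].
In Python, from bench import r gives the robot as it stands.
- The arm moves only by the tool arm_command, never from a script. Its argument "rows" is a list of rows, each an object with "claw": the finger opening in mm, from 0 to 85.4; "dp": the shift along the world's x, y, z in mm, a list of three; "roll": the turn about the world's z in rad. A call has 1 to 20 rows; each row is the pose to reach, as a shift and turn from the pose commanded when the call began; what a row does not reach only later rows make up. A row lasts 1/10 s, in which the tool goes at most 50 mm and 8.59 degrees, less where a joint would pass 70% of its speed; a pose out of reach is approached as far as the arm can. A call with a gripper value outside its range is refused whole. The fingers move at their own pace and stop on an object; the grip force is fixed at half the most. Time passes only in rows, so rows that repeat a pose let the fingers close. It gives the time, the measured TCP pose, the force, the opening and the grip force at its end, in the units of the state.
- r.state(): the state, without advancing time (a new reading comes with each control period).
- r.snapshot(name): name is "scene" or "top" or "wrist"; returns the picture (400x640x3 uint8, blue, green, red); there is no depth.
- r.calibration(name): a dict with "K" (3x3 intrinsics, pixels), "k1" (the pictures are not rectified: a ray, as slopes to the right and down, at radius r is drawn at 1 + k1 r^2 times it, then the intrinsics apply), "extrinsics" (4x4, takes a point from camera to world coordinates); the wrist camera has in their place "tool_from_camera" (4x4, takes a point from camera to tool coordinates, whose origin is the TCP and whose axes are the flange's). Camera axes: x right, y up, looking along -z (the intrinsics and any distortion apply to the point x, -y, -z); pixel columns grow to the right and rows downward; lengths in m; the calibration is good to about 2 mm. A picture is of the moment at which its call begins: read the wrist's pose just before it. calibration takes no time and is no camera call.
- r.close_job(): hands the job in; it is judged then, once.
The state is a dict: "time": time; "qpos": joint angles; "joint_velocities": joint speeds; "joint_efforts": joint torques, N m; "tool_pos": TCP position; "tcp_rot": TCP orientation; "force": force on the tool from outside, world axes, zero at the start; "torque": the same for the moment, N m; "gripper_width": finger opening in m; "grip_force": force on a finger pad.
Only numpy, scipy, OpenCV 4.12 (cv2) and the standard library are available. Lean on these libraries where they do the work, as an engineer would, in place of code of your own. Each camera call takes 0.05 s, during which the arm holds its last target. There are 200 camera calls.

TASK

Change over the glue pots on the warming plate by sliding them along the plate, never lifting or tipping them: first slide the black-lidded pot off the red ring to the middle of the blue ring, then slide the yellow-lidded pot from the white ring to the middle of the red ring. Do not knock the pots against each other, and leave the brush jar, the green can and the shoe where they stand. Last, turn the controller's dial down to mark 2 (the two orange dots).

Things in the scene. Friction and masses are not known exactly. Their poses are not given: they have to be found in the camera images.
- plate: Flat dark warming plate with an aluminium edge, fixed to the bench, 360 (its x) by 420 (its y) mm, 30 mm high. Origin: centre of its underside, on the bench; z up. The three rings lie on it, at (-60, 135), (-60, -135) and (85, 0) mm in its x, y; which ring is where varies.
- ring_red: Red ring printed on the warming plate (no height), inner diameter 120 mm, outer 134 mm. Origin: its centre, on the plate's top surface.
- ring_blue: Blue ring printed on the warming plate (no height), inner diameter 120 mm, outer 134 mm. Origin: its centre, on the plate's top surface.
- ring_white: White ring printed on the warming plate (no height), inner diameter 120 mm, outer 134 mm. Origin: its centre, on the plate's top surface.
- pot_black: Round steel pot with fixed lid: body 96 mm diameter, lid 100 mm diameter at 60 to 66 mm height, lid knob (24 mm) up to 84 mm; about 0.45 kg. Straight wooden bar handle along its own -x axis, 16 mm wide, 14 mm high, from 46 to 128 mm from the pot's axis, midline 50 mm above the pot's underside. Origin: centre of the underside; z up. Black lid. It starts on the red ring.
- pot_yellow: Round steel pot with fixed lid: body 96 mm diameter, lid 100 mm diameter at 60 to 66 mm height, lid knob (24 mm) up to 84 mm; about 0.45 kg. Straight wooden bar handle along its own -x axis, 16 mm wide, 14 mm high, from 46 to 128 mm from the pot's axis, midline 50 mm above the pot's underside. Origin: centre of the underside; z up. Yellow lid. It starts on the white ring.
- pot_black_grip (a point): Point on the middle line of the black-lidded pot's handle, 92 mm from the pot's axis and 50 mm above its underside; a good place to pinch the handle. x axis along the handle, towards the pot; z up.
- pot_yellow_grip (a point): Point on the middle line of the yellow-lidded pot's handle, 92 mm from the pot's axis and 50 mm above its underside; a good place to pinch the handle. x axis along the handle, towards the pot; z up.
- console: Grey controller box fixed to the bench beside the plate (left or right), 130 by 130 mm footprint, about 122 mm high at its back. Its top is a pale panel, 130 by 130 mm, that slopes 0.6 rad (34 degrees) down towards its own -x (the robot's side); the panel's centre is 85 mm above the bench, and the dial stands on it, square to the panel. Origin: centre of the underside; z up.
- dial (a joint): Stiff black dial on the sloping panel; stays where it is left. Value in rad, 0 to 3.0, growing as the dial turns clockwise seen facing the panel. Its white pointer is at mark 0 (down the slope, console -x) at 0; marks 0 to 6 are 0.5 rad apart, each with a tick and as many dots as its number, so mark 2 (orange dots, the others black) is 1.0. Starts between marks 3 and 5.
- dial_grip (a point): Grip point on the dial's axis, 37 mm out from the panel. The dial has an upright bar 42 mm long, 14 mm thick, standing 14 to 44 mm out from the panel, on a disc 44 mm in diameter that ends 14 mm out from the panel. This frame turns with the dial: x along the bar (the pointer is at its -x end), z along the dial's axis out of the panel.
- jar: White jar with three short brush handles in it, 64 mm diameter, 75 mm high over all, loose on the plate; leave alone. Origin: centre of the underside.
- can: Green can with a narrow neck, 60 mm diameter, 82 mm high, loose on the plate; leave alone. Origin: centre of the underside.
- shoe: Black high-heeled shoe, loose on the bench beside the plate, on the other side of it from the console, 265 mm long (its x, from -133 at the toe to +133 at the heel), 68 mm wide, 95 mm high; leave alone. Origin: under its middle, on the bench.
Things that resemble listed ones, but are neither listed nor needed, are in the scene too. Leave any turquoise look-alike of the pot_black alone.

How it is judged:
By the outcome, as a careful person would: the job done as asked, in the order asked, and still so for the second after the job is handed in, with the robot touching nothing.
It also fails if it takes over 58 s, if anything falls off the work surface, if the arm or the gripper's body presses on something with over 40 N, if the wrist force passes 120 N, or if a joint passes its speed limit or range.

## Working session

There is one attempt and no reset: what is moved stays moved. The work goes in short steps, Python scripts to look and compute and a tool call to move; the robot and the scene stay as the last step left them, time stands still between calls to the robot, and variables do not carry over. Pictures are saved under pics/ and viewed, at most 10 in all, crops included, and the job is handed in when it is done.

Besides the shell and the picture viewer there is one more tool, called after "Emit:" by a JSON object that holds its "name" and its "arguments". arm_command: Moves the arm, as the interface text tells. Its arguments: {"type":"object","properties":{"rows":{"type":"array","items":{"type":"object","properties":{"claw":{"type":"number"},"dp":{"type":"array","items":{"type":"number"}},"roll":{"type":"number"}}}}},"required":["rows"]}

```bash
mkdir -p pics
python3 - <<'E'
from bench import r
import cv2
s=r.state(); print(s['time'],s['tool_pos'],s['tcp_rot'],s['gripper_width'])
for n in("top","scene"):
    cv2.imwrite(f"pics/{n}0.png",r.snapshot(n)); c=r.calibration(n); print(n,c)
print(r.calibration("wrist"))
E
```

```text
0.0 [ 0.24310514 -0.60208715  0.21268314] [ 9.81637121e-01  1.90755756e-01 -2.28598472e-04 -8.66705668e-04] 0.08558544141243744
top {'K': array([[365.19481657,   0.        , 317.57109018],
       [  0.        , 365.19481657, 202.38192357],
       [  0.        ,   0.        ,   1.        ]]), 'k1': -0.021113008049907202, 'extrinsics': array([[-0.02128994,  0.99774515, -0.06365024,  0.39472958],
       [-0.99951708, -0.01979994,  0.0239492 ,  0.00418761],
       [ 0.02263493,  0.06412938,  0.99768486,  1.10016649],
       [ 0.        ,  0.        ,  0.        ,  1.        ]])}
scene {'K': array([[460.84511744,   0.        , 317.98871729],
       [  0.        , 460.84511744, 189.95293381],
       [  0.        ,   0.        ,   1.        ]]), 'k1': -0.07376778877096749, 'extrinsics': array([[ 0.8456761 , -0.42386946,  0.32429403,  0.83266326],
       [ 0.53369123,  0.66894456, -0.51738463, -0.56531862],
       [ 0.00236882,  0.61061269,  0.79192584,  1.00104749],
       [ 0.        ,  0.        ,  0.        ,  1.        ]])}
{'K': array([[290.66812121,   0.        , 319.15365113],
       [  0.        , 290.66812121, 201.93886573],
       [  0.        ,   0.        ,   1.        ]]), 'k1': -0.045516311657875466, 'tool_from_camera': array([[-1.74330116e-04,  9.65749079e-01,  2.59477719e-01,
         6.51794080e-02],
       [ 9.99999834e-01,  2.58819544e-05,  5.75519985e-04,
         3.40694573e-05],
       [ 5.49092105e-04,  2.59477776e-01, -9.65748923e-01,
        -1.61640612e-01],
       [ 0.00000000e+00,  0.00000000e+00,  0.00000000e+00,
         1.00000000e+00]])}
```

View pics/top0.png

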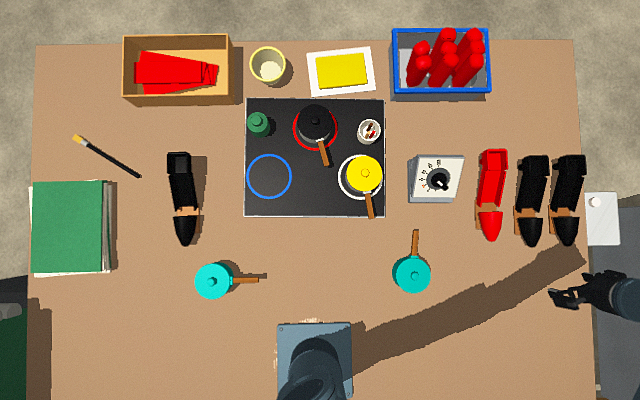

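View pics/scene0.png

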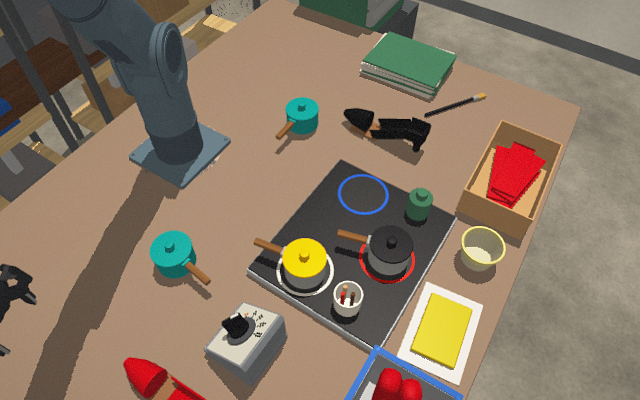

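```bash
cat > h.py <<'E'
import numpy as np, cv2
from bench import r
def ray(n,uv):
    c=r.calibration(n); K=c['K']
    d=np.array([c['k1'],0,0,0,0.])
    p=cv2.undistortPoints(np.float64(uv).reshape(-1,1,2),K,d)[:,0]
    if 'extrinsics' in c: E=c['extrinsics']
    else:
        from scipy.spatial.transform import Rotation as R
        s=r.state(); T=np.eye(4);T[:3,:3]=R.from_quat(s['tcp_rot']).as_matrix();T[:3,3]=s['tool_pos'];E=T@c['tool_from_camera']
    return E[:3,3],np.c_[p[:,0],-p[:,1],-np.ones(len(p))]@E[:3,:3].T
def unproj(n,uv,z):
    o,d=ray(n,uv); return (o+d*((z-o[2])/d[:,2])[:,None])[:,:2]
def px(m): v,u=np.nonzero(m); return np.c_[u,v].astype(float)
def circ(P):
    A=np.c_[2*P,np.ones(len(P))]; s=np.linalg.lstsq(A,(P**2).sum(1),rcond=None)[0]
    return s[:2],np.sqrt(s[2]+s[:2]@s[:2])
def masks(im):
    h=cv2.cvtColor(im,cv2.COLOR_BGR2HSV).astype(int); H,S,V=h[...,0],h[...,1],h[...,2]
    return dict(yellow=(abs(H-27)<6)&(S>170)&(V>90),red=((H<6)|(H>174))&(S>170)&(V>70),blue=(abs(H-108)<12)&(S>150)&(V>80),
      wood=(H>6)&(H<20)&(S>120)&(V>70),white=(S<40)&(V>150))
def rect(m,u0,v0,u1,v1):
    o=np.zeros_like(m); o[v0:v1,u0:u1]=m[v0:v1,u0:u1]; return o
E
python3 - <<'E'
from h import *
im=cv2.imread('pics/top0.png'); M=masks(im)
for n,b,z in(('blue',(240,150,300,205),.03),('red',(285,100,345,155),.03),('white',(335,150,390,205),.03)):
    P=unproj('top',px(rect(M[n],*b)),z)
    for i in range(3):
        c,R=circ(P); P=P[abs(np.linalg.norm(P-c,axis=1)-R)<.008]
    print(n,c,R,len(P))
P=unproj('top',px(rect(M['yellow'],340,150,390,205)),.096); 
print('ylid',P.mean(0),(P.min(0)+P.max(0))/2,np.ptp(P,axis=0))
for n,b in(('bh',(310,130,335,170)),('yh',(355,188,385,220))):
    P=unproj('top',px(rect(M['wood'],*b)),.087); c=P.mean(0); w,v=np.linalg.eigh(np.cov(P.T)); t=(P-c)@v[:,1]
    print(n,c,v[:,1],t.min(),t.max(),np.ptp((P-c)@v[:,0]),len(P), c+v[:,1]*t.min(),c+v[:,1]*t.max())
S=cv2.imread('pics/scene0.png')
a=cv2.resize(im[90:225,240:390],(600,540),interpolation=cv2.INTER_CUBIC)
cv2.imwrite('pics/z1.png',a)
b=cv2.resize(im[145:210,400:475],(450,390),interpolation=cv2.INTER_CUBIC); c=cv2.resize(S[295:385,195:295],(350,315),interpolation=cv2.INTER_CUBIC)
o=np.zeros((390,800,3),np.uint8); o[:,:450]=b;o[:315,450:]=c; cv2.imwrite('pics/z2.png',o)
E
```

```text
blue [0.5440223  0.12132916] 0.06346349003155563 377
red [ 0.6858296  -0.01771071] 0.06372629983591112 250
white [ 0.53818786 -0.15144227] 0.06543598145842629 214
ylid [ 0.5377558  -0.15020677] [ 0.53817533 -0.14954676] [0.09554184 0.09792845]
bh [ 0.59749131 -0.0384929 ] [-0.9667664  -0.25566136] -0.03559096136266303 0.036004769706187996 0.015743977503231504 143 [ 0.63189946 -0.02939367] [ 0.56268311 -0.04769793]
yh [ 0.44668388 -0.16390925] [-0.985898   -0.16734735] -0.03654763322962559 0.039287152423661514 0.03572407932894474 151 [ 0.48271612 -0.1577931 ] [ 0.40795076 -0.17048385]
```

View pics/z1.png

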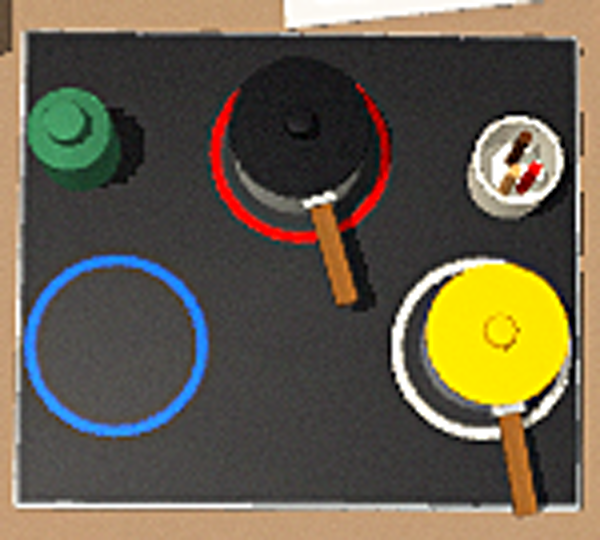

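View pics/z2.png

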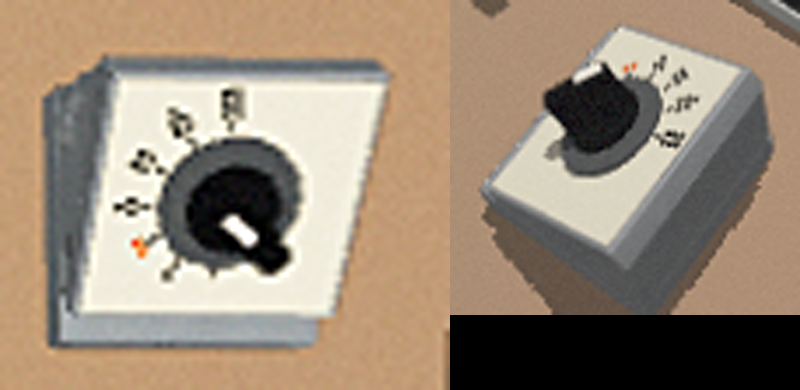

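Top view: the blue ring is at (269,177), with the black pot on the red ring at (315,127) and the yellow pot on the white ring at (360,177). The can (258,122) and jar (369,131) are clear of both slide paths. The console is on the right at (438,178), and its pointer is up-left, around marks 3–5.

Run:
```python
from h import *
mod=np.array([[-60,135],[85,0],[-60,-135]])/1e3; obs=np.array([[.5440,.1213],[.6858,-.0177],[.5382,-.1514]])
from scipy.spatial.transform import Rotation as R
a=mod-mod.mean(0); b=obs-obs.mean(0); th=np.arctan2((a[:,0]*b[:,1]-a[:,1]*b[:,0]).sum(),(a*b).sum())
c,s=np.cos(th),np.sin(th); Rm=np.array([[c,-s],[s,c]]); print('yaw',th,'rings b,r,w',a@Rm.T+obs.mean(0))
print('blacklid',unproj('top',[[314.1,121.4]],.096),'knobs b,y',unproj('top',[[240+301/4-.4,90+122/4-.4],[240+500/4-.4,90+331/4-.4]],.114))
print('can base',unproj('top',[[240+70/4,90+122/4]],.03+.082*.75),'jar top',unproj('top',[[240+517/4,90+160/4]],.095))
```

```text
yaw -0.02045231212254539 rings b,r,w [[ 0.54377098  0.12002689]
 [ 0.68597978 -0.01791025]
 [ 0.53824924 -0.14991664]]
blacklid [[ 0.68601013 -0.01503927]] knobs b,y [[ 0.68439802 -0.01683122]
 [ 0.5372466  -0.14965079]]
can base [[0.69235293 0.14346257]] jar top [[ 0.65953437 -0.16935347]]
```

Emit:
{"name": "arm_command", "arguments": {"rows": [{"dp": [0,0,50],"roll": 0,"claw": 50},{"dp": [20,50,60],"roll": 0,"claw": 50},{"dp": [50,90,60],"roll": 0,"claw": 50},{"dp": [80,130,60],"roll": 0,"claw": 50},{"dp": [110,170,50],"roll": 0,"claw": 50},{"dp": [130,210,40],"roll": -0.05,"claw": 50},{"dp": [150,250,30],"roll": -0.1,"claw": 50},{"dp": [170,290,20],"roll": -0.12,"claw": 50},{"dp": [190,330,10],"roll": -0.12,"claw": 50},{"dp": [210,370,0],"roll": -0.12,"claw": 50},{"dp": [230,410,-10],"roll": -0.12,"claw": 50},{"dp": [250,450,-10],"roll": -0.12,"claw": 50},{"dp": [270,490,-10],"roll": -0.12,"claw": 50},{"dp": [300,530,-10],"roll": -0.12,"claw": 50},{"dp": [320,560,-10],"roll": -0.12,"claw": 50},{"dp": [320,560,-10],"roll": -0.12,"claw": 50},{"dp": [320,560,-10],"roll": -0.12,"claw": 50},{"dp": [320,560,-10],"roll": -0.12,"claw": 50}]}}

```text
time: 1.9
tool_pos: [0.5626, -0.0442, 0.2032]
tcp_rot: [0.991, 0.131, -0.001, 0.0]
force: [-0.5, 0.6, 0.2]
gripper_width: 0.0495
grip_force: 0.0
```

Run:
```python
from h import *
im=r.snapshot('wrist'); cv2.imwrite('pics/w1.png',im)
M=masks(im); n,l,st,ce=cv2.connectedComponentsWithStats(M['wood'].astype(np.uint8))
for i in range(1,n):
    if st[i,4]>300:
        P=unproj('wrist',px(l==i),.087); c=P.mean(0); w,v=np.linalg.eigh(np.cov(P.T)); t=(P-c)@v[:,1]; print(st[i],c,v[:,1],c+v[:,1]*t.min(),c+v[:,1]*t.max(),np.ptp((P-c)@v[:,0]))
P=unproj('wrist',px(M['red']),.03); print(st.shape,circ(P));
```

```text
[455 109  43  10 311] [ 0.67349972 -0.16766952] [-0.32482725  0.94577336] [ 0.67946486 -0.18503776] [ 0.66647999 -0.14723075] 0.008460691847667954
[ 313  117   18   76 1290] [ 0.5988515  -0.03670644] [-0.96855646 -0.24879387] [ 0.63219934 -0.02814035] [ 0.56334863 -0.04582609] 0.015999160854425393
[  0 170  26  64 896] [0.46827888 0.26009244] [-0.99885955  0.04774517] [0.50701251 0.25824098] [0.43531912 0.26166791] 0.02964166513475512
(67, 5) (array([ 0.53116305, -0.26993257]), np.float64(0.2802143451179256))
```

View pics/w1.png

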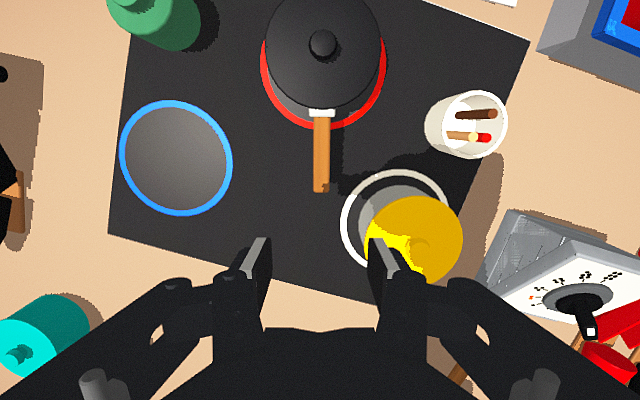

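The wrist view shows the black pot's handle at (321,155), centred between and aligned with the fingers. Descending.

Emit:
{"name": "arm_command", "arguments": {"rows": [{"dp": [17,3,-10],"roll": -0.008,"claw": 50},{"dp": [34,5,-30],"roll": -0.008,"claw": 50},{"dp": [34,5,-60],"roll": -0.008,"claw": 50},{"dp": [34,5,-90],"roll": -0.008,"claw": 50},{"dp": [34,5,-110],"roll": -0.008,"claw": 50},{"dp": [34,5,-125],"roll": -0.008,"claw": 50},{"dp": [34,5,-134],"roll": -0.008,"claw": 50},{"dp": [34,5,-134],"roll": -0.008,"claw": 50},{"dp": [34,5,-134],"roll": -0.008,"claw": 50}]}}

```text
time: 2.85
tool_pos: [0.598, -0.0379, 0.0704]
tcp_rot: [0.992, 0.127, 0.001, 0.0]
force: [0.6, 0.3, 0.3]
gripper_width: 0.0502
grip_force: 0.0
```

Emit:
{"name": "arm_command", "arguments": {"rows": [{"dp": [0,0,0],"roll": 0,"claw": 30},{"dp": [0,0,0],"roll": 0,"claw": 24},{"dp": [0,0,0],"roll": 0,"claw": 18},{"dp": [0,0,0],"roll": 0,"claw": 10},{"dp": [0,0,0],"roll": 0,"claw": 10},{"dp": [0,0,0],"roll": 0,"claw": 10},{"dp": [0,0,0],"roll": 0,"claw": 10},{"dp": [0,0,0],"roll": 0,"claw": 10}]}}

```text
time: 3.65
tool_pos: [0.5975, -0.0377, 0.0697]
tcp_rot: [0.992, 0.128, 0.0, 0.0]
force: [-0.3, -0.0, 1.8]
gripper_width: 0.0101
grip_force: 1.1
```

Run:
```python
from h import *
print(r.state()['gripper_width'],r.state()['grip_force'])
im=r.snapshot('wrist'); S=r.snapshot('scene')
a=cv2.resize(im[0:400,160:480],(480,600)); b=cv2.resize(S[200:300,310:420],(320,291),interpolation=cv2.INTER_CUBIC)
o=np.zeros((600,800,3),np.uint8);o[:,:480]=a;o[:291,480:]=b;cv2.imwrite('pics/w2.png',o)
```

```text
0.010080513750416837 1.1484055873006582
```

View pics/w2.png

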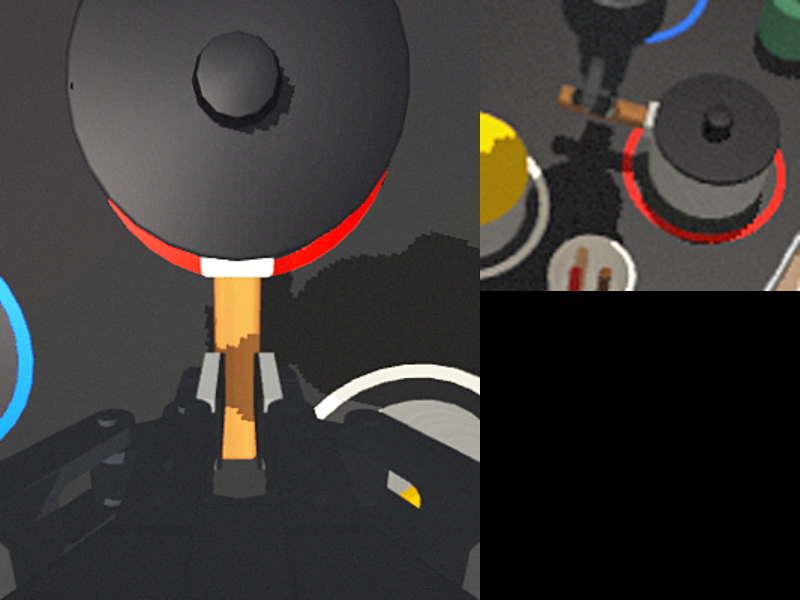

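The fingers straddle the handle at about the right height, so I'll close further.

Emit:
{"name": "arm_command", "arguments": {"rows": [{"dp": [0,0,0],"roll": 0,"claw": 6},{"dp": [0,0,0],"roll": 0,"claw": 0},{"dp": [0,0,0],"roll": 0,"claw": 0},{"dp": [0,0,0],"roll": 0,"claw": 0},{"dp": [0,0,0],"roll": 0,"claw": 0}]}}

```text
time: 4.25
tool_pos: [0.5974, -0.0377, 0.0695]
tcp_rot: [0.992, 0.128, -0.0, 0.0]
force: [0.6, -0.2, 1.2]
gripper_width: 0.0
grip_force: 0.1
```

Run:
```python
from h import *
im=r.snapshot('wrist'); S=r.snapshot('scene'); s=r.state(); print(s['gripper_width'],s['grip_force'],s['force'],s['torque'])
a=cv2.resize(im[0:400,160:480],(480,600)); b=cv2.resize(S[200:300,310:420],(320,291),interpolation=cv2.INTER_CUBIC)
o=np.zeros((600,800,3),np.uint8);o[:,:480]=a;o[:291,480:]=b;cv2.imwrite('pics/w3.png',o)
```

```text
-0.0005097812634431027 0.04422769707161933 [-0.54315651  0.43312761  0.1326066 ] [ 0.03598913 -0.00418123  0.01190684]
```

View pics/w3.png

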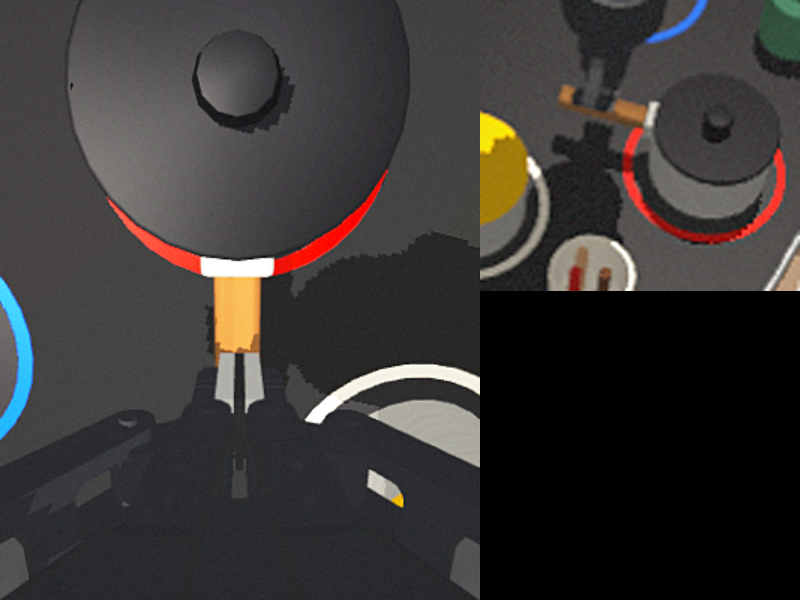

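The fingers closed just above the handle: the tips are about 25–30 mm farther back than nominal, while the camera height agrees with the state. I'll open, go down 25 mm and close again.

Emit:
{"name": "arm_command", "arguments": {"rows": [{"dp": [0,0,5],"roll": 0,"claw": 45},{"dp": [0,0,5],"roll": 0,"claw": 45},{"dp": [0,0,5],"roll": 0,"claw": 45},{"dp": [0,0,5],"roll": 0,"claw": 45},{"dp": [0,0,5],"roll": 0,"claw": 45},{"dp": [0,0,0],"roll": 0,"claw": 45},{"dp": [0,0,-8],"roll": 0,"claw": 45},{"dp": [0,0,-16],"roll": 0,"claw": 45},{"dp": [0,0,-25],"roll": 0,"claw": 45},{"dp": [0,0,-25],"roll": 0,"claw": 45},{"dp": [0,0,-25],"roll": 0,"claw": 20},{"dp": [0,0,-25],"roll": 0,"claw": 12},{"dp": [0,0,-25],"roll": 0,"claw": 10},{"dp": [0,0,-25],"roll": 0,"claw": 10},{"dp": [0,0,-25],"roll": 0,"claw": 10},{"dp": [0,0,-25],"roll": 0,"claw": 10}]}}

```text
time: 5.95
tool_pos: [0.5977, -0.0376, 0.045]
tcp_rot: [0.992, 0.128, 0.0, 0.0]
force: [-0.6, 1.1, 3.3]
gripper_width: 0.0147
grip_force: 59.4
```

Gripped with 59 N. Sliding the black pot to the blue ring.

Emit:
{"name": "arm_command", "arguments": {"rows": [{"dp": [-2,2,0],"roll": 0,"claw": 10},{"dp": [-6,6,0],"roll": 0,"claw": 10},{"dp": [-12,12,0],"roll": 0,"claw": 10},{"dp": [-20,19,0],"roll": 0,"claw": 10},{"dp": [-29,28,0],"roll": 0,"claw": 10},{"dp": [-38,37,0],"roll": 0,"claw": 10},{"dp": [-48,46,0],"roll": 0,"claw": 10},{"dp": [-58,56,0],"roll": 0,"claw": 10},{"dp": [-68,66,0],"roll": 0,"claw": 10},{"dp": [-78,76,0],"roll": 0,"claw": 10},{"dp": [-88,85,0],"roll": 0,"claw": 10},{"dp": [-98,95,0],"roll": 0,"claw": 10},{"dp": [-108,105,0],"roll": 0,"claw": 10},{"dp": [-117,113,0],"roll": 0,"claw": 10},{"dp": [-125,121,0],"roll": 0,"claw": 10},{"dp": [-132,128,0],"roll": 0,"claw": 10},{"dp": [-137,132,0],"roll": 0,"claw": 10},{"dp": [-140,135,0],"roll": 0,"claw": 10},{"dp": [-140,136,0],"roll": 0,"claw": 10},{"dp": [-140,136,0],"roll": 0,"claw": 10}]}}

```text
time: 7.95
tool_pos: [0.4565, 0.0979, 0.0445]
tcp_rot: [0.992, 0.127, -0.001, 0.0]
force: [0.3, -3.3, 7.6]
gripper_width: 0.0149
grip_force: 60.1
```

Run:
```python
from h import *
im=r.snapshot('wrist'); T=r.snapshot('top'); s=r.state(); print(s['tool_pos'],s['force'])
a=cv2.resize(im,(480,300)); b=cv2.resize(T[90:225,240:390],(600,540),interpolation=cv2.INTER_CUBIC)[:, :320]
o=np.zeros((540,800,3),np.uint8);o[:300,:480]=a;o[:,480:]=b;cv2.imwrite('pics/w4.png',o)
M=masks(im); P=unproj('wrist',px(M['blue']),.03)
for i in range(4):
    c,R=circ(P); P=P[abs(np.linalg.norm(P-c,axis=1)-R)<.01*(4-i)]
print('blue wrist',c,R,len(P))
M=masks(T); P=unproj('top',px(rect(M['blue'],235,145,305,210)),.03); print('blue top',circ(P),len(P))
cv2.imwrite('pics/w4raw.png',im);cv2.imwrite('pics/t4raw.png',T)
```

```text
[0.45656205 0.09792765 0.04455048] [-0.68135124 -3.14869271  6.82146657]
blue wrist [0.54625181 0.12323297] 0.06784711960375732 380
blue top (array([0.54490216, 0.12152641]), np.float64(0.06361565564301837)) 180
```

View pics/w4.png

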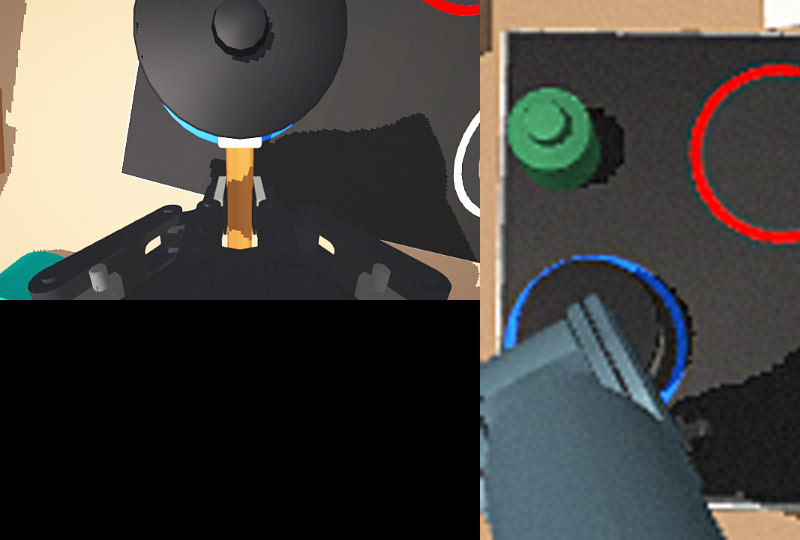

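Emit:
{"name": "arm_command", "arguments": {"rows": [{"dp": [0,0,0],"roll": 0,"claw": 20},{"dp": [0,0,0],"roll": 0,"claw": 35},{"dp": [0,0,0],"roll": 0,"claw": 45},{"dp": [0,0,0],"roll": 0,"claw": 45},{"dp": [0,0,0],"roll": 0,"claw": 45},{"dp": [0,0,10],"roll": 0,"claw": 45},{"dp": [0,0,30],"roll": 0,"claw": 45},{"dp": [0,0,60],"roll": 0,"claw": 45},{"dp": [0,0,90],"roll": 0,"claw": 45},{"dp": [0,0,120],"roll": 0,"claw": 45},{"dp": [0,-30,130],"roll": -0.05,"claw": 45},{"dp": [-5,-70,130],"roll": -0.1,"claw": 45},{"dp": [-10,-110,130],"roll": -0.1,"claw": 45},{"dp": [-15,-150,130],"roll": -0.1,"claw": 45},{"dp": [-20,-190,130],"roll": -0.1,"claw": 45},{"dp": [-25,-230,130],"roll": -0.1,"claw": 45},{"dp": [-25,-255,130],"roll": -0.1,"claw": 45},{"dp": [-25,-262,130],"roll": -0.1,"claw": 45},{"dp": [-25,-262,130],"roll": -0.1,"claw": 45},{"dp": [-25,-262,130],"roll": -0.1,"claw": 45}]}}

```text
time: 10.05
tool_pos: [0.4326, -0.1623, 0.1748]
tcp_rot: [0.997, 0.079, 0.0, -0.0]
force: [-0.7, -0.6, -1.0]
gripper_width: 0.0451
grip_force: 0.0
```

Run:
```python
from h import *
s=r.state(); print(s['tool_pos'],s['tcp_rot'])
im=r.snapshot('wrist'); T=r.snapshot('top'); cv2.imwrite('pics/t5.png',T);cv2.imwrite('pics/w5.png',im)
def hand(n,m,zb=.087):
    N,l,st,ce=cv2.connectedComponentsWithStats(m.astype(np.uint8)); 
    for i in range(1,N):
        if st[i,4]>80:
            P=unproj(n,px(l==i),zb); c=P.mean(0); w,v=np.linalg.eigh(np.cov(P.T)); d=v[:,1]*np.sign(v[0,1]); t=(P-c)@d; print(n,st[i],c,'yaw',np.arctan2(d[1],d[0]),'len',np.ptp(t),'wid',np.ptp((P-c)@v[:,0]),'pot',c+d*t.min()+.128*d)
M=masks(T); hand('top',rect(M['wood'],240,150,330,225)); P=unproj('top',px(rect(M['blue'],235,145,305,210)),.03); print('blue top',circ(P),len(P))
P=unproj('top',px(rect(M['red'],285,95,345,155)),.03); print('red top',circ(P),len(P))
M=masks(im); hand('wrist',M['wood'])
P=unproj('wrist',px(M['yellow']),.096); print('yl',P.mean(0),(P.min(0)+P.max(0))/2)
o=np.zeros((400,800,3),np.uint8);o[:,:400]=cv2.resize(T[145:220,235:310],(400,400),interpolation=cv2.INTER_CUBIC);o[:250,400:]=cv2.resize(im,(400,250));cv2.imwrite('pics/c5.png',o)
```

```text
[ 0.43257325 -0.16225134  0.17478026] [ 9.96905366e-01  7.86100860e-02  8.20188366e-05 -3.71766248e-04]
top [270 191  12  27 148] [0.45837794 0.09583947] yaw 0.25636692170217 len 0.0729711356375927 wid 0.01656699933705616 pot [0.54585887 0.11877129]
blue top (array([0.54460868, 0.1215276 ]), np.float64(0.06377774049062418)) 308
red top (array([ 0.68558333, -0.01774325]), np.float64(0.06353038679027381)) 361
wrist [  11   85   46   84 1909] [0.4582558  0.09505877] yaw 0.2801066792702241 len 0.0726398650518697 wid 0.025986707085966544 pot [0.54611356 0.12033279]
wrist [ 313  143   19   80 1430] [ 0.44875853 -0.16190528] yaw 0.14856351189771344 len 0.07044187191108792 wid 0.01581857413699604 pot [ 0.53912579 -0.14838035]
wrist [ 567  200   66   70 1412] [ 0.44071356 -0.42895681] yaw -0.6958273554262836 len 0.07472919092003327 wid 0.059699326026675645 pot [ 0.51043929 -0.48719038]
wrist [420 258  24  27 428] [ 0.3794302  -0.27986054] yaw -0.05513874542915399 len 0.0262072880549562 wid 0.01925801647318945 pot [ 0.49449814 -0.28621167]
wrist [  0 288  37  22 517] [0.27665996 0.13569436] yaw -1.4599406376950461 len 0.04644623028538858 wid 0.02403424299269931 pot [0.28850256 0.02930335]
yl [ 0.53951181 -0.14822794] [ 0.53800458 -0.14862268]
```

View pics/c5.png

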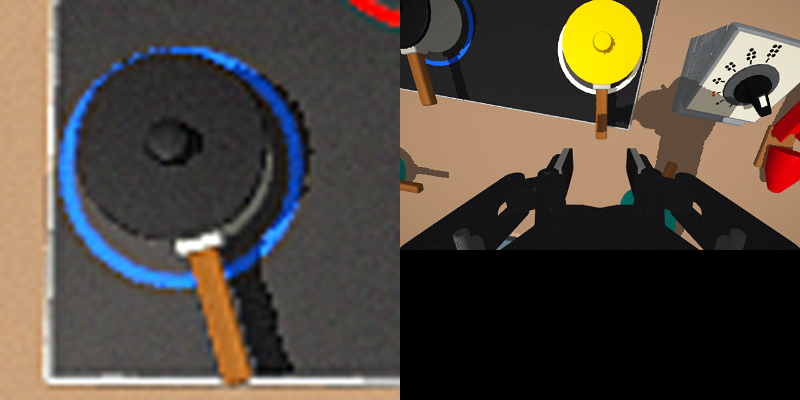

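Black pot at (.5455,.1195), blue ring centre at (.5445,.121), so it is within 2 mm. Next, the yellow handle.

Emit:
{"name": "arm_command", "arguments": {"rows": [{"dp": [8,0,-20],"roll": -0.008,"claw": 45},{"dp": [15,0,-50],"roll": -0.008,"claw": 45},{"dp": [15,0,-80],"roll": -0.008,"claw": 45},{"dp": [15,0,-105],"roll": -0.008,"claw": 45},{"dp": [15,0,-120],"roll": -0.008,"claw": 45},{"dp": [15,0,-130],"roll": -0.008,"claw": 45},{"dp": [15,0,-130],"roll": -0.008,"claw": 45},{"dp": [15,0,-130],"roll": -0.008,"claw": 45},{"dp": [15,0,-130],"roll": -0.008,"claw": 25},{"dp": [15,0,-130],"roll": -0.008,"claw": 18},{"dp": [15,0,-130],"roll": -0.008,"claw": 10},{"dp": [15,0,-130],"roll": -0.008,"claw": 10},{"dp": [15,0,-130],"roll": -0.008,"claw": 10},{"dp": [15,0,-130],"roll": -0.008,"claw": 10}]}}

```text
time: 11.55
tool_pos: [0.4478, -0.1637, 0.0453]
tcp_rot: [0.997, 0.074, 0.0, 0.0]
force: [-2.2, 1.7, 6.5]
gripper_width: 0.015
grip_force: 59.9
```

Emit:
{"name": "arm_command", "arguments": {"rows": [{"dp": [1,2,0],"roll": 0,"claw": 10},{"dp": [4,6,0],"roll": 0,"claw": 10},{"dp": [9,12,0],"roll": 0,"claw": 10},{"dp": [15,20,0],"roll": 0,"claw": 10},{"dp": [22,28,0],"roll": 0,"claw": 10},{"dp": [30,37,0],"roll": 0,"claw": 10},{"dp": [38,46,0],"roll": 0,"claw": 10},{"dp": [47,56,0],"roll": 0,"claw": 10},{"dp": [56,65,0],"roll": 0,"claw": 10},{"dp": [66,74,0],"roll": 0,"claw": 10},{"dp": [77,83,0],"roll": 0,"claw": 10},{"dp": [88,92,0],"roll": 0,"claw": 10},{"dp": [99,101,0],"roll": 0,"claw": 10},{"dp": [110,109,0],"roll": 0,"claw": 10},{"dp": [121,116,0],"roll": 0,"claw": 10},{"dp": [131,122,0],"roll": 0,"claw": 10},{"dp": [139,127,0],"roll": 0,"claw": 10},{"dp": [144,130,0],"roll": 0,"claw": 10},{"dp": [147,131,0],"roll": 0,"claw": 10},{"dp": [147,131,0],"roll": 0,"claw": 10}]}}

```text
time: 13.55
tool_pos: [0.5914, -0.0353, 0.0454]
tcp_rot: [0.997, 0.073, -0.003, 0.001]
force: [-11.6, -4.3, 16.8]
gripper_width: 0.0147
grip_force: 61.4
```

Emit:
{"name": "arm_command", "arguments": {"rows": [{"dp": [0,0,0],"roll": 0,"claw": 20},{"dp": [0,0,0],"roll": 0,"claw": 35},{"dp": [0,0,0],"roll": 0,"claw": 45},{"dp": [0,0,0],"roll": 0,"claw": 45},{"dp": [0,0,0],"roll": 0,"claw": 45},{"dp": [0,0,10],"roll": 0,"claw": 45},{"dp": [0,0,30],"roll": 0,"claw": 45},{"dp": [0,0,60],"roll": 0,"claw": 45},{"dp": [0,0,90],"roll": 0,"claw": 45},{"dp": [-10,0,120],"roll": 0.1,"claw": 45},{"dp": [-40,-20,150],"roll": 0.2,"claw": 45},{"dp": [-80,-50,170],"roll": 0.3,"claw": 45},{"dp": [-110,-80,170],"roll": 0.4,"claw": 45},{"dp": [-140,-110,170],"roll": 0.5,"claw": 45},{"dp": [-160,-140,170],"roll": 0.6,"claw": 45},{"dp": [-160,-170,170],"roll": 0.7,"claw": 45},{"dp": [-160,-200,170],"roll": 0.8,"claw": 45},{"dp": [-160,-220,170],"roll": 0.9,"claw": 45},{"dp": [-160,-220,170],"roll": 0.9,"claw": 45},{"dp": [-160,-220,170],"roll": 0.9,"claw": 45}]}}

```text
time: 15.55
tool_pos: [0.4344, -0.2524, 0.215]
tcp_rot: [0.866, 0.499, 0.0, -0.0]
force: [0.0, 0.2, -0.9]
gripper_width: 0.0451
grip_force: 0.0
```

```bash
cat > dial.py <<'E'
from h import *
from scipy.optimize import least_squares
from scipy.spatial.transform import Rotation as R
def cam(n):
    c=r.calibration(n)
    if 'extrinsics' in c: E=c['extrinsics']
    else:
        s=r.state(); T=np.eye(4);T[:3,:3]=R.from_quat(s['tcp_rot']).as_matrix();T[:3,3]=s['tool_pos'];E=T@c['tool_from_camera']
    return c['K'],c['k1'],E
def proj(C,P):
    K,k,E=C; q=(np.atleast_2d(P)-E[:3,3])@E[:3,:3]; s=np.c_[q[:,0],-q[:,1]]/-q[:,2:]
    s=s*(1+k*(s**2).sum(1,keepdims=True)); return s*K[0,0]+K[:2,2]
def frame(p):
    Rc=R.from_euler('z',p[2]).as_matrix()@R.from_euler('y',-.6).as_matrix()  # x: up slope, z: out
    return Rc,np.array([p[0],p[1],.085])
def white(im): 
    h=cv2.cvtColor(im,cv2.COLOR_BGR2HSV); return ((h[...,1]<60)&(h[...,2]>120)).astype(np.uint8)
def panel(C,im,p0):
    Rc,o=frame(p0); u=proj(C,o+np.array([[-.055,.055,0],[-.055,-.055,0],[.055,-.055,0]])@Rc.T)
    N,l=cv2.connectedComponents(white(im)); ids=[l[int(v),int(q)] for q,v in u if 0<=q<640 and 0<=v<400]; ids=[i for i in ids if i]
    if not ids: return None
    i=max(set(ids),key=ids.count); c=cv2.convexHull(max(cv2.findContours((l==i).astype(np.uint8),0,1)[0],key=cv2.contourArea))
    for e in np.linspace(.01,.1,30):
        a=cv2.approxPolyDP(c,e*cv2.arcLength(c,True),True)[:,0]
        if len(a)==4: return a.astype(float)
def fit(views,p0=(.53,-.338,-.1)):
    cn=np.array([[-1,-1,0],[-1,1,0],[1,1,0],[1,-1,0]])*.065
    Q=[(n,C,panel(C,im,p0)) for n,C,im in views]
    Q=[q for q in Q if q[2] is not None]
    def res(p):
        Rc,o=frame(p); out=[]
        for n,C,q in Q:
            u=proj(C,o+cn@Rc.T); out+=[min((q-x).tolist(),key=lambda d:np.hypot(*d)) for x in u]
        return np.ravel(out)
    f=least_squares(res,p0,loss='soft_l1'); return f.x,[(n,q.tolist()) for n,C,q in Q],np.round(res(f.x),1)
def pointer(C,im,p):
    # white patch on the bar top, as seen in the panel plane 44 mm out: list of (theta, radius, pixels)
    Rc,o=frame(p); K,k,E=C; m=white(im); uv=px(m); q=cv2.undistortPoints(uv.reshape(-1,1,2),K,np.array([k,0,0,0,0.]))[:,0]
    d=np.c_[q[:,0],-q[:,1],-np.ones(len(q))]@E[:3,:3].T; a=o+.044*Rc[:,2]; t=((a-E[:3,3])@Rc[:,2])/(d@Rc[:,2]); X=(E[:3,3]+d*t[:,None]-a)@Rc
    g=np.zeros_like(m); s=np.hypot(X[:,0],X[:,1])<.026; u=uv[s].astype(int); g[u[:,1],u[:,0]]=1
    N,l,st,ce=cv2.connectedComponentsWithStats(g); out=[]
    L=dict(zip(map(tuple,uv.astype(int)),X))
    for i in range(1,N):
        if st[i,4]>=3:
            x=np.mean([L[tuple(w)] for w in px(l==i).astype(int)],0); out.append((round(np.arctan2(x[1],-x[0]),3),round(np.hypot(*x[:2])*1e3,1),int(st[i,4])))
    return out
E
python3 - <<'E'
from dial import *
s=r.state(); V=[]
for n in('top','scene','wrist'):
    C=cam(n); im=r.snapshot(n); cv2.imwrite(f'pics/{n}6.png',im); V.append((n,C,im))
p,q,res=fit(V); print(p,q,res)
for v in V: print(v[0],pointer(v[1],v[2],p))
T=V[0][2]; M=masks(T)
P=unproj('top',px(rect(M['yellow'],280,95,350,155)),.096); print('ylid',P.mean(0),(P.min(0)+P.max(0))/2,np.ptp(P,axis=0))
P=unproj('top',px(rect(M['wood'],300,130,340,190)),.087); print('yh',P.mean(0),len(P))
P=unproj('top',px(rect(M['red'],280,95,350,155)),.03); print('red',circ(P),len(P))
W=masks(V[2][2]); P=unproj('wrist',px(W['yellow']),.096); print('wrist ylid',P.mean(0),np.ptp(P,axis=0))
E
```

```text
[ 0.52250151 -0.35774639 -0.01992162] [('top', [[464.0, 157.0], [417.0, 201.0], [410.0, 201.0], [418.0, 154.0]]), ('scene', [[243.0, 302.0], [284.0, 319.0], [245.0, 370.0], [207.0, 347.0]]), ('wrist', [[483.0, 163.0], [524.0, 275.0], [420.0, 281.0], [355.0, 198.0]])] [-37.5   3.3  -0.5   3.3   0.8  -2.4  -0.1   0.3   1.5  -1.8  -1.4   1.3
   2.4   5.9   4.1   2.6  11.5  -3.   -8.2   0.6   0.2   1.9  -2.4  -0.4]
top []
scene [(np.float64(1.766), np.float64(16.4), 54)]
wrist [(np.float64(-0.978), np.float64(7.8), 608), (np.float64(2.313), np.float64(9.3), 95)]
ylid [ 0.68118555 -0.02320468] [ 0.68149869 -0.02314904] [0.09718533 0.09562695]
yh [ 0.59229295 -0.03653803] 152
red (array([ 0.68604784, -0.01790229]), np.float64(0.06385485820790289)) 249Traceback (most recent call last):
  File "<stdin>", line 11, in <module>
  File "h.py", line 13, in unproj
    o,d=ray(n,uv); return (o+d*((z-o[2])/d[:,2])[:,None])[:,:2]
        ~~~^^^^^^
  File "h.py", line 6, in ray
    p=cv2.undistortPoints(np.float64(uv).reshape(-1,1,2),K,d)[:,0]
      ~~~~~~~~~~~~~~~~~~~^^^^^^^^^^^^^^^^^^^^^^^^^^^^^^^^^^^^
cv2.error: OpenCV(4.12.0) /io/opencv/modules/calib3d/src/undistort.dispatch.cpp:347: error: (-215:Assertion failed) CV_IS_MAT(_src) && CV_IS_MAT(_dst) && (_src->rows == 1 || _src->cols == 1) && (_dst->rows == 1 || _dst->cols == 1) && _src->cols + _src->rows - 1 == _dst->rows + _dst->cols - 1 && (CV_MAT_TYPE(_src->type) == CV_32FC2 || CV_MAT_TYPE(_src->type) == CV_64FC2) && (CV_MAT_TYPE(_dst->type) == CV_32FC2 || CV_MAT_TYPE(_dst->type) == CV_64FC2) in function 'cvUndistortPointsInternal'
```

The yellow pot stopped 7 mm short of the red centre, because friction held the arm back. I'll regrip and nudge it.

Emit:
{"name": "arm_command", "arguments": {"rows": [{"dp": [10,40,0],"roll": -0.14,"claw": 45},{"dp": [30,80,0],"roll": -0.28,"claw": 45},{"dp": [60,115,0],"roll": -0.42,"claw": 45},{"dp": [90,150,0],"roll": -0.56,"claw": 45},{"dp": [120,185,0],"roll": -0.7,"claw": 45},{"dp": [145,210,-10],"roll": -0.83,"claw": 45},{"dp": [156,216,-30],"roll": -0.896,"claw": 45},{"dp": [156,216,-60],"roll": -0.896,"claw": 45},{"dp": [156,216,-95],"roll": -0.896,"claw": 45},{"dp": [156,216,-125],"roll": -0.896,"claw": 45},{"dp": [156,216,-150],"roll": -0.896,"claw": 45},{"dp": [156,216,-163],"roll": -0.896,"claw": 45},{"dp": [156,216,-168],"roll": -0.896,"claw": 45},{"dp": [156,216,-168],"roll": -0.896,"claw": 45},{"dp": [156,216,-168],"roll": -0.896,"claw": 25},{"dp": [156,216,-168],"roll": -0.896,"claw": 18},{"dp": [156,216,-168],"roll": -0.896,"claw": 10},{"dp": [156,216,-168],"roll": -0.896,"claw": 10},{"dp": [156,216,-168],"roll": -0.896,"claw": 10},{"dp": [156,216,-168],"roll": -0.896,"claw": 10}]}}

```text
time: 17.7
tool_pos: [0.5912, -0.0365, 0.0478]
tcp_rot: [0.997, 0.076, 0.001, -0.0]
force: [-1.9, 0.1, 6.7]
gripper_width: 0.015
grip_force: 60.9
```

Emit:
{"name": "arm_command", "arguments": {"rows": [{"dp": [2,2,0],"roll": 0,"claw": 10},{"dp": [4,4,0],"roll": 0,"claw": 10},{"dp": [6,6,0],"roll": 0,"claw": 10},{"dp": [7,8,0],"roll": 0,"claw": 10},{"dp": [7,8,0],"roll": 0,"claw": 10},{"dp": [7,8,0],"roll": 0,"claw": 10}]}}

```text
time: 18.3
tool_pos: [0.5956, -0.0324, 0.0478]
tcp_rot: [0.997, 0.074, -0.002, 0.002]
force: [-8.7, -6.4, 14.8]
gripper_width: 0.0148
grip_force: 62.1
```

Emit:
{"name": "arm_command", "arguments": {"rows": [{"dp": [1,2,0],"roll": 0,"claw": 10},{"dp": [1,2,0],"roll": 0,"claw": 10},{"dp": [1,2,0],"roll": 0,"claw": 20},{"dp": [1,2,0],"roll": 0,"claw": 35},{"dp": [1,2,0],"roll": 0,"claw": 45},{"dp": [1,2,0],"roll": 0,"claw": 45},{"dp": [0,0,10],"roll": 0,"claw": 45},{"dp": [0,0,35],"roll": 0,"claw": 45},{"dp": [0,0,70],"roll": 0,"claw": 45},{"dp": [0,0,110],"roll": 0,"claw": 45},{"dp": [-20,-20,150],"roll": 0.14,"claw": 45},{"dp": [-60,-50,170],"roll": 0.28,"claw": 45},{"dp": [-90,-85,170],"roll": 0.42,"claw": 45},{"dp": [-120,-120,170],"roll": 0.56,"claw": 45},{"dp": [-140,-155,170],"roll": 0.7,"claw": 45},{"dp": [-160,-190,170],"roll": 0.84,"claw": 45},{"dp": [-170,-230,170],"roll": 0.9,"claw": 45},{"dp": [-175,-255,170],"roll": 0.9,"claw": 45},{"dp": [-175,-255,170],"roll": 0.9,"claw": 45},{"dp": [-175,-255,170],"roll": 0.9,"claw": 45}]}}

```text
time: 20.3
tool_pos: [0.4223, -0.2838, 0.217]
tcp_rot: [0.865, 0.501, 0.0, 0.0]
force: [-0.1, 0.5, -0.0]
gripper_width: 0.0453
grip_force: 0.0
```

Run:
```python
from dial import *
s=r.state(); V=[]; print(s['tool_pos'],s['tcp_rot'])
for n in('top','scene','wrist'):
    C=cam(n); im=r.snapshot(n); cv2.imwrite(f'pics/{n}7.png',im)
    if n=='top': T=im; V.append((n,C,cv2.imread('pics/top0.png')))
    else: V.append((n,C,im))
# panel corners per view: pale threshold, min-area-free hull corners
p=np.array([.53,-.338,-.1])
p,q,res=fit(V,p); print(p,q,res)
for k in(('wrist',),('scene','wrist'),('top',),('top','scene')):
    pp,_,rr=fit([v for v in V if v[0] in k],p); print(k,pp,rr)
    for v in V: print('  ',v[0],pointer(v[1],v[2],pp))
M=masks(T)
P=unproj('top',px(rect(M['yellow'],280,95,350,155)),.096); print('ylid',P.mean(0),(P.min(0)+P.max(0))/2)
P=unproj('top',px(rect(M['wood'],300,130,340,190)),.087); print('yh',P.mean(0),len(P))
P=unproj('top',px(rect(M['red'],280,95,350,155)),.03); print('red',circ(P),len(P))
w=V[2][2]; t=cv2.imread('pics/top0.png'); o=np.zeros((600,800,3),np.uint8)
o[:400,:640]=w
o[:240,560:]=cv2.resize(V[1][2][295:385,195:285],(240,240),interpolation=cv2.INTER_CUBIC)
o[400:600,0:300]=cv2.resize(T[90:225,240:442],(300,200)); o[400:600,300:508]=cv2.resize(t[147:207,405:467],(208,200),interpolation=cv2.INTER_CUBIC)
cv2.imwrite('pics/c7.png',o)
```

```text
[ 0.42227144 -0.28378957  0.21701364] [8.65192902e-01 5.01439128e-01 1.93716059e-04 7.61076346e-05]
[ 0.52250238 -0.35695138 -0.01712098] [('top', [[418.0, 154.0], [464.0, 157.0], [451.0, 202.0], [410.0, 201.0]]), ('scene', [[246.0, 302.0], [284.0, 322.0], [243.0, 369.0], [207.0, 347.0]]), ('wrist', [[524.0, 244.0], [416.0, 248.0], [351.0, 173.0], [480.0, 126.0]])] [ -3.3   4.3  -0.2   3.2   1.2  -2.5   0.3   0.4   1.2  -1.6   1.4   1.6
   2.2   9.3   1.7   2.   10.6 -11.9  -7.9   4.1  -0.1   3.   -1.7  -0.6]
('wrist',) [ 0.52214696 -0.35916911  0.01120112] [  8.3 -13.7  -7.7   0.3   1.9   1.   -3.3  -0.5]
   top [(np.float64(-0.679), np.float64(11.8), 87), (np.float64(2.272), np.float64(10.3), 17)]
   scene [(np.float64(1.689), np.float64(14.7), 60), (np.float64(-1.644), np.float64(23.8), 4)]
   wrist [(np.float64(2.216), np.float64(11.8), 123), (np.float64(0.822), np.float64(23.0), 34), (np.float64(-1.933), np.float64(13.9), 351), (np.float64(0.415), np.float64(25.1), 5), (np.float64(0.348), np.float64(20.7), 3), (np.float64(0.057), np.float64(19.3), 16), (np.float64(-0.271), np.fl
[... 1412 characters left out ...]
 4.5  0.6  5.5  0.1 -0.1 -0.8  0.5  0.4 -0.7 -1.6  0.8  0.4  6.4
  2.6  0.6]
   top [(np.float64(-1.635), np.float64(21.3), 23), (np.float64(2.1), np.float64(3.9), 17), (np.float64(0.01), np.float64(20.4), 30)]
   scene [(np.float64(1.465), np.float64(14.0), 85)]
   wrist [(np.float64(2.067), np.float64(5.3), 123), (np.float64(0.47), np.float64(23.2), 31), (np.float64(-0.247), np.float64(18.1), 32), (np.float64(0.026), np.float64(24.0), 3), (np.float64(-0.233), np.float64(23.1), 12), (np.float64(-1.931), np.float64(19.1), 267)]
ylid [ 0.68738713 -0.01858522] [ 0.68728433 -0.01896009]
yh [ 0.59730262 -0.03240992] 147
red (array([ 0.68581727, -0.01773097]), np.float64(0.06370817987914235)) 238
```

Run:
```python
import cv2,numpy as np
I=cv2.INTER_CUBIC; w=cv2.imread('pics/wrist7.png'); s=cv2.imread('pics/scene7.png'); t=cv2.imread('pics/top0.png')
o=np.zeros((600,800,3),np.uint8)
o[:480,:500]=cv2.resize(w[110:270,340:540][:,:],(500,400),interpolation=I) if 0 else cv2.resize(w[106:266,350:530-13],(500,480),interpolation=I)
o[:300,500:]=cv2.resize(s[295:385,200:290],(300,300),interpolation=I)
o[300:600,500:]=cv2.resize(t[148:208,407:467],(300,300),interpolation=I)
cv2.imwrite('pics/c8.png',o)
```

```text
(no output)
```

View pics/c8.png

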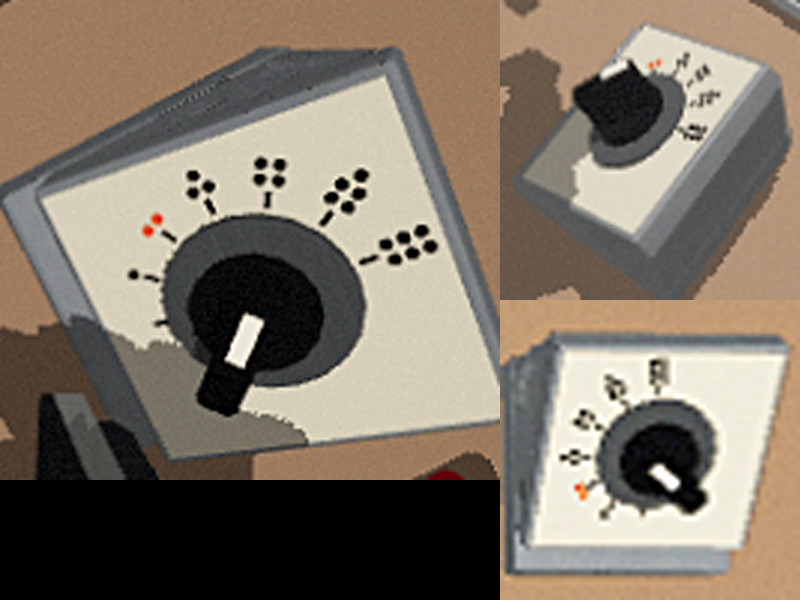

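The last view shows the dial pointer aimed near mark 4, with the bar ends at wrist-crop (252,318) and (220,410). All four panel corners are visible in each of the three views. I'll fit by hand-picked corners.

```bash
cat > fit2.py <<'E'
from dial import *
def W(a): a=np.float64(a); return np.c_[350+(a[:,0]+.5)/2.994-.5,106+(a[:,1]+.5)/3-.5]
def S(a): a=np.float64(a); return np.c_[200+(a[:,0]-500+.5)/3.3333-.5,295+(a[:,1]+.5)/3.3333-.5]
def T(a): a=np.float64(a); return np.c_[407+(a[:,0]-500+.5)/5-.5,148+(a[:,1]-300+.5)/5-.5]
cn=np.array([[-1,1,0],[1,1,0],[1,-1,0],[-1,-1,0]])*.065  # dl, ul, ur, dr
O={'wrist':W([[40,200],[385,75],[503,420],[170,459]]),'scene':S([[643,27],[770,72],[640,242],[514,180]]),'top':T([[562-32,547],[562,350],[789,352],[742,547]])}
CC={n:cam(n) for n in O}
def res(p,names):
    Rc,o=frame(p); o=o+np.array([0,0,p[3]])
    return np.concatenate([(proj(CC[n],o+cn*p[4]@Rc.T)-O[n]).ravel() for n in names])
E
python3 - <<'E'
from fit2 import *
for names in(['wrist'],['scene'],['top'],['wrist','scene','top']):
    f=least_squares(res,[.53,-.35,0,0,1],args=(names,),loss='soft_l1'); print(names,f.x.round(4),res(f.x,names).round(1))
p=f.x
# bar top: ends in wrist / pointer
Rc,o=frame(p)
def onplane(n,uv,h):
    K,k,E=CC[n]; q=cv2.undistortPoints(np.float64(uv).reshape(-1,1,2),K,np.array([k,0,0,0,0.]))[:,0]; d=np.c_[q[:,0],-q[:,1],-np.ones(len(q))]@E[:3,:3].T
    a=o+h*Rc[:,2]; t=((a-E[:3,3])@Rc[:,2])/(d@Rc[:,2]); return (E[:3,3]+d*t[:,None]-a)@Rc
for n,uv,h in(('wrist',W([[252,318],[236,365],[222,408]]),.044),('scene',S([[605,78],[630,65]]),.044),('top',T([[652,468],[678,487],[697,508]]),.044),('wrist',W([[264,300],[256,320]]),0)):
    print(n,h,(onplane(n,uv,h)[:,:2]*1e3).round(1).tolist())
print('ticks',[(round(float(np.arctan2(x[1],-x[0])),3),round(float(np.hypot(*x[:2])),4)) for x in onplane('wrist',W([[162,323],[152,277],[168,236],[209,206],[268,199],[327,217],[370,260]]),0)])
print('dial grip',o+.037*Rc[:,2])
E
```

```text
['wrist'] [ 0.5625 -0.4416 -0.0319 -0.1826  1.5292] [ 0.2 -0.5 -0.4  0.9  1.3 -0.3 -0.8  0. ]
['scene'] [ 5.229e-01 -3.608e-01 -2.000e-02  8.000e-04  9.743e-01] [ 1.1 -0.3 -0.8 -1.5 -1.5  0.5  1.7  0.9]
['top'] [ 0.525  -0.3704 -0.0215 -0.0256  0.9841] [ 0.   0.1  0.2 -0.1 -0.2 -0.2 -0.   0.2]
['wrist', 'scene', 'top'] [ 0.5221 -0.3605 -0.0274 -0.0031  0.9579] [-0.1 -0.2 -0.2  0.6  2.2 -0.2 -0.5  0.5  1.4  0.5 -1.5 -0.5 -1.8  0.1
  2.4  0.6 -0.6 -0.1 -0.2 -0.1 -0.9  0.1 -0.8  0.3]
wrist 0.044 [[12.0, 16.9], [1.2, 2.1], [-9.3, -12.6]]
scene 0.044 [[1.7, 2.8], [13.4, 16.1]]
top 0.044 [[12.2, 16.7], [0.7, 0.3], [-12.2, -12.8]]
wrist 0 [[1.1, 1.3], [-4.5, -5.7]]
ticks [(0.034, 0.0385), (0.541, 0.0398), (1.008, 0.0405), (1.488, 0.0407), (1.979, 0.0402), (2.46, 0.04), (2.965, 0.039)]
dial grip [ 0.50116886 -0.3598855   0.11553742]
```

The tick angles come out at 0.03, 0.54, 1.01, …, 2.97, so the panel fit is good; the dial is at about 2.2. The bar heading is 1.0 rad and needs to reach about 2.03. Moving over the dial and descending.

Emit:
{"name": "arm_command", "arguments": {"rows": [{"dp": [20,-20,0],"roll": -0.02,"claw": 36},{"dp": [50,-48,0],"roll": -0.042,"claw": 36},{"dp": [80,-76,-10],"roll": -0.042,"claw": 36},{"dp": [80,-76,-40],"roll": -0.042,"claw": 36},{"dp": [80,-76,-70],"roll": -0.042,"claw": 36},{"dp": [80,-76,-95],"roll": -0.042,"claw": 36},{"dp": [80,-76,-112],"roll": -0.042,"claw": 36},{"dp": [80,-76,-120],"roll": -0.042,"claw": 36},{"dp": [80,-76,-126],"roll": -0.042,"claw": 36},{"dp": [80,-76,-126],"roll": -0.042,"claw": 36}]}}

```text
time: 21.45
tool_pos: [0.5027, -0.3592, 0.0906]
tcp_rot: [0.875, 0.484, 0.0, -0.0]
force: [0.1, 0.4, -0.2]
gripper_width: 0.0361
grip_force: 0.0
```

Emit:
{"name": "arm_command", "arguments": {"rows": [{"dp": [0,-1,-3],"roll": 0,"claw": 36},{"dp": [0,-1,-6],"roll": 0,"claw": 36},{"dp": [0,-1,-6],"roll": 0,"claw": 28},{"dp": [0,-1,-6],"roll": 0,"claw": 24},{"dp": [0,-1,-6],"roll": 0,"claw": 20},{"dp": [0,-1,-6],"roll": 0,"claw": 16},{"dp": [0,-1,-6],"roll": 0,"claw": 16},{"dp": [0,-1,-6],"roll": 0,"claw": 16}]}}

```text
time: 22.25
tool_pos: [0.5018, -0.3614, 0.086]
tcp_rot: [0.876, 0.483, -0.0, 0.0]
force: [-5.6, 2.5, 12.3]
gripper_width: 0.0198
grip_force: 55.0
```

Gripped at a 20 mm opening, as predicted. Turning half way first.

Emit:
{"name": "arm_command", "arguments": {"rows": [{"dp": [0,0,0],"roll": 0.05,"claw": 16},{"dp": [0,0,0],"roll": 0.12,"claw": 16},{"dp": [0,0,0],"roll": 0.2,"claw": 16},{"dp": [0,0,0],"roll": 0.28,"claw": 16},{"dp": [0,0,0],"roll": 0.36,"claw": 16},{"dp": [0,0,0],"roll": 0.44,"claw": 16},{"dp": [0,0,0],"roll": 0.5,"claw": 16},{"dp": [0,0,0],"roll": 0.5,"claw": 16}]}}

```text
time: 23.05
tool_pos: [0.5038, -0.3631, 0.0883]
tcp_rot: [0.729, 0.685, 0.0, 0.003]
force: [-7.3, 1.9, 22.8]
gripper_width: 0.0197
grip_force: 68.5
```

Emit:
{"name": "arm_command", "arguments": {"rows": [{"dp": [0,0,0],"roll": 0.08,"claw": 16},{"dp": [0,0,0],"roll": 0.16,"claw": 16},{"dp": [0,0,0],"roll": 0.24,"claw": 16},{"dp": [0,0,0],"roll": 0.32,"claw": 16},{"dp": [0,0,0],"roll": 0.4,"claw": 16},{"dp": [0,0,0],"roll": 0.48,"claw": 16},{"dp": [0,0,0],"roll": 0.53,"claw": 16},{"dp": [0,0,0],"roll": 0.53,"claw": 16},{"dp": [0,0,0],"roll": 0.53,"claw": 16}]}}

```text
time: 23.95
tool_pos: [0.5053, -0.3618, 0.0902]
tcp_rot: [0.524, 0.852, 0.0, 0.003]
force: [-9.6, 6.4, 36.1]
gripper_width: 0.019
grip_force: 60.6
```

Emit:
{"name": "arm_command", "arguments": {"rows": [{"dp": [0,0,0],"roll": 0,"claw": 25},{"dp": [0,0,0],"roll": 0,"claw": 36},{"dp": [0,0,0],"roll": 0,"claw": 36},{"dp": [0,0,10],"roll": 0,"claw": 36},{"dp": [0,0,30],"roll": 0,"claw": 36},{"dp": [0,0,60],"roll": 0,"claw": 36},{"dp": [0,0,90],"roll": 0,"claw": 36},{"dp": [-20,20,120],"roll": -0.14,"claw": 36},{"dp": [-40,40,130],"roll": -0.28,"claw": 36},{"dp": [-60,60,130],"roll": -0.42,"claw": 36},{"dp": [-82,77,130],"roll": -0.56,"claw": 36},{"dp": [-82,77,130],"roll": -0.7,"claw": 36},{"dp": [-82,77,130],"roll": -0.84,"claw": 36},{"dp": [-82,77,130],"roll": -0.98,"claw": 36},{"dp": [-82,77,130],"roll": -0.98,"claw": 36},{"dp": [-82,77,130],"roll": -0.98,"claw": 36}]}}

```text
time: 25.55
tool_pos: [0.4203, -0.2835, 0.2146]
tcp_rot: [0.862, 0.507, -0.0, -0.0]
force: [0.6, -0.3, -0.0]
gripper_width: 0.0364
grip_force: 0.0
```

```bash
cat > chk.py <<'E'
from dial import *
p=[.5221,-.3605,-.0274]; print(r.state()['time'],r.state()['tool_pos'])
for n in('wrist','scene','top'):
    C=cam(n); im=r.snapshot(n); cv2.imwrite(f'pics/{n}9.png',im); Rc,o=frame(p)
    # principal axis of the white pointer patch and of the patch centroid, 44 mm out
    K,k,E=C; h=cv2.cvtColor(im,cv2.COLOR_BGR2HSV); m=((h[...,1]<60)&(h[...,2]>130)).astype(np.uint8)
    uv=px(m); q=cv2.undistortPoints(uv.reshape(-1,1,2),K,np.array([k,0,0,0,0.]))[:,0]
    d=np.c_[q[:,0],-q[:,1],-np.ones(len(q))]@E[:3,:3].T; a=o+.044*Rc[:,2]; t=((a-E[:3,3])@Rc[:,2])/(d@Rc[:,2]); X=(E[:3,3]+d*t[:,None]-a)@Rc
    X=dict(zip(map(tuple,uv.astype(int)),X[:,:2])); N,l,st,ce=cv2.connectedComponentsWithStats(m,connectivity=4)
    for i in range(1,N):
        Q=np.array([X[tuple(w)] for w in px(l==i).astype(int)])
        c=Q.mean(0)
        if 3<st[i,4]<400 and np.hypot(*c)<.03:
            w,v=np.linalg.eigh(np.cov(Q.T)); e=v[:,1]; e=e*np.sign(e[1])
            print(n,st[i,4],ce[i].round(1),'c',(c*1e3).round(1),'theta c',np.arctan2(c[1],-c[0]).round(3),'axis',np.arctan2(e[1],-e[0]).round(3),'sd',(np.sqrt(w)*1e3).round(1))
E
python3 chk.py
```

```text
25.55 [ 0.42033527 -0.28349289  0.21458265]
wrist 128 [420.3 220.2] c [-6. 11.] theta c 1.07 axis 1.072 sd [2.  5.4]
scene 23 [230.9 313.3] c [-9.8 11.7] theta c 0.875 axis 0.997 sd [2.4 5.9]
scene 4 [225.5 321. ] c [-7.2 -7.2] theta c -0.783 axis 1.154 sd [1.2 2. ]
```

```bash
cat > ax.py <<'E'
from dial import *
p=[.5221,-.3605,-.0274]; Rc,o=frame(p)
def camw(tp,q):
    c=r.calibration('wrist'); T=np.eye(4);T[:3,:3]=R.from_quat(np.array(q)/np.linalg.norm(q)).as_matrix();T[:3,3]=tp; return c['K'],c['k1'],T@c['tool_from_camera']
def meas(C,im,z=6):
    # rectified view of the plane 44 mm out, 0.2 mm per pixel, pointer patch moments
    g=np.arange(-.028,.028,.0002); X,Y=np.meshgrid(g,g,indexing='ij')
    P=o+.044*Rc[:,2]+np.c_[X.ravel(),Y.ravel()]@Rc[:,:2].T; u=proj(C,P).astype(np.float32).reshape(*X.shape,2)
    w=cv2.remap(cv2.cvtColor(im,cv2.COLOR_BGR2GRAY),u[...,0],u[...,1],cv2.INTER_CUBIC); b=(w>120).astype(np.uint8)
    N,l,st,ce=cv2.connectedComponentsWithStats(b); out=[]
    for i in range(1,N):
        m=l==i
        if 800<m.sum()<6000 and not(m[0].any() or m[-1].any() or m[:,0].any() or m[:,-1].any()):
            Q=np.c_[X[m],Y[m]]; c=Q.mean(0); v,e=np.linalg.eigh(np.cov(Q.T)); e=e[:,1]*np.sign(e[1,1])
            rr=cv2.minAreaRect((Q*1e4).astype(np.float32)); bx=cv2.boxPoints(rr); s=max(bx[1]-bx[0],bx[2]-bx[1],key=np.linalg.norm); s=s*np.sign(s[1])
            out.append(((c*1e3).round(1),'axis',np.arctan2(e[1],-e[0]).round(3),'rect',np.arctan2(s[1],-s[0]).round(3),'size',np.round(sorted(rr[1]),0)/10))
    return out
E
python3 - <<'E'
from ax import *
for f,tp,q in(('wrist6',[.4344,-.2524,.215],[.866,.499,0,0]),('wrist7',[.42227,-.28379,.21701],[.865193,.501439,.000194,.000076]),('wrist9',[.42033,-.28349,.21458],[.862,.507,0,0])):
    print(f,meas(camw(tp,q),cv2.imread(f'pics/{f}.png')))
for n in('scene','top'):
    for k in'79': print(n,k,meas(cam(n),cv2.imread(f'pics/{n}{k}.png')))
E
```

```text
wrist6 [(array([-8.3, -4.7]), 'axis', np.float64(1.371), 'rect', np.float32(0.778), 'size', array([29.2, 38.1])), (array([6.1, 7.9]), 'axis', np.float64(2.271), 'rect', np.float32(2.302), 'size', array([ 6.1, 18.7]))]
wrist7 [(array([5.8, 7.8]), 'axis', np.float64(2.263), 'rect', np.float32(2.272), 'size', array([ 6.5, 19.6]))]
wrist9 [(array([-6. , 10.9]), 'axis', np.float64(1.069), 'rect', np.float32(1.068), 'size', array([ 7.2, 18.8]))]
scene 7 []
scene 9 []
top 7 [(array([6.8, 8.7]), 'axis', np.float64(2.259), 'rect', np.float32(2.262), 'size', array([ 8.1, 20.4]))]
top 9 []
```

Emit:
{"name": "arm_command", "arguments": {"rows": [{"dp": [15,-20,0],"roll": 0.1,"claw": 36},{"dp": [25,-45,0],"roll": 0.2,"claw": 36},{"dp": [30,-75,0],"roll": 0.3,"claw": 36},{"dp": [35,-105,0],"roll": 0.4,"claw": 36},{"dp": [40,-125,0],"roll": 0.5,"claw": 36},{"dp": [40,-130,0],"roll": 0.6,"claw": 36},{"dp": [40,-130,0],"roll": 0.6,"claw": 36},{"dp": [40,-130,0],"roll": 0.6,"claw": 36}]}}

```text
time: 26.5
tool_pos: [0.4603, -0.4132, 0.2143]
tcp_rot: [0.676, 0.737, 0.0, -0.0]
force: [-0.3, 0.5, 0.4]
gripper_width: 0.0361
grip_force: 0.0
```

Run:
```python
from ax import *
s=r.state(); im=r.snapshot('wrist'); cv2.imwrite('pics/wrist10.png',im); C=camw(s['tool_pos'],s['tcp_rot']); print(s['tool_pos'],meas(C,im))
print(proj(C,o+.044*Rc[:,2]))
h=cv2.cvtColor(im,cv2.COLOR_BGR2HSV).astype(int); m=(h[...,1]>120)&(h[...,2]>120)&((h[...,0]<16)|(h[...,0]>174))
P=proj(C,o+.05*(-np.cos(1.0)*Rc[:,0]+np.sin(1.0)*Rc[:,1])); print('mark2 expected px',P); q=px(m); d=np.hypot(*(q-P).T)<18; print('orange px',q[d].mean(0) if d.any() else None,d.sum())
```

```text
[ 0.46030882 -0.41318604  0.21434421] []
[[367.63935838 142.88200634]]
mark2 expected px [[368.19705832  97.73931004]]
orange px [369.66666667  98.93333333] 30
```

Run:
```python
from ax import *
import ax
s=r.state(); im=cv2.imread('pics/wrist10.png'); C=camw(s['tool_pos'],s['tcp_rot'])
g=np.arange(-.030,.030,.0005); X,Y=np.meshgrid(g,g,indexing='ij'); P=o+.044*Rc[:,2]+np.c_[X.ravel(),Y.ravel()]@Rc[:,:2].T
u=proj(C,P).astype(np.float32).reshape(*X.shape,2); w=cv2.remap(cv2.cvtColor(im,cv2.COLOR_BGR2GRAY),u[...,0],u[...,1],cv2.INTER_CUBIC)
for row in w[::-4,::-4]: print(' '.join(f'{v:3d}' for v in row))   # up: upslope, left: +y
```

```text
140  71  68  69  71  72  71  75   0  15  24  21   7  10   6  10  10  11  10  67  68  68  67  70  69  40 213 209 210 211
 59  67  65  73  70  69  73   2  23  14  15   7  13   7  11   6  16   4   9   5  65  70  70  69  69  72 125 216 210 211
 67  67  68  65  63  66   8  23  10  11   6  12  12   6  10   6  11   6  13   9   9  71  66  67  65  70  56 211 211 206
 68  69  65  71  71   1   9   8  12  10  13  13  13   9  19  14   8  13  10  12   0   8  75  61  66  68  59 194 211 211
 69  65  70  71  57   8   6  15   8  15   9  12   8  11   7  10   8  14   5  13   7   0  59  69  64  68  67 135 210 206
 72  72  68  74   2  10  14  10   9   9  10  13  12   3   0   7   8  17   5  14   6   7  10  68  70  66  67  77 218 210
 67  65  68  72   0  12  14   5  15   7   7   6   6  17   3  12  11  16  17   8   5   5   4  67  68  66  68  42 226 210
 68  63  66  75   7   7   7  13  10  13   9   9   8   7  15   5  13  12  10  10  15   8   7  56  63  67  66  51 211 212
 72  68  66  83  16   8   3  12  16   6  10   3  15  16  13  13  10  12   7  14  13  10   5  33  47  65  65  81 222 208
 68  72  69  75   5 
[... 1799 characters left out ...]
 218 211 208 207 208 209 209 215 120 216 209 210 209 208 211 209 210 208 210 213 212 210 213 211 209
209 208 211 219 213 208 207 209 210 209 209 213 209 218 212 208 208 210 210 209 212 209 208 206 211 208 209 212 210 208
207 208 210 209 210 208 209 211 208 209 210 210 208 206 210 210 210 212 209 211 209 210 213 211 209 211 210 209 208 211
208 211 211 206 209 211 208 211 208 209 209 211 207 208 207 209 208 210 210 207 210 210 209 208 210 211 210 211 211 207
209 211 207 210 210 208 209 208 207 209 211 212 211 212 209 210 209 208 208 211 210 210 209 209 209 209 208 208 211 213
210 208 210 211 209 212 206 211 209 208 209 209 212 210 207 208 210 208 211 209 211 210 207 211 211 209 211 208 208 209
```

```bash
python3 -c "
from bench import r
print(r.close_job())"
```

```text
the job is handed in; nothing more can be done
None
```

The job is handed in at about 26.5 s of the 58 s. The black pot sits about 2 mm from the blue ring's centre and the yellow pot about 2 mm from the red ring's centre, after a short second nudge for the yellow one. My camera estimates put the dial between 1.00 and 1.07 rad (mark 2 is 1.0).

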